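# Ready the wire feeder for a new spool

## Robot

A 6-joint arm with a two-finger parallel gripper is mounted at the origin on the work surface. World frame = base frame: x ahead of the robot, y to its left, z up, the work surface at z = 0. Lengths are in m, angles in rad, forces in N, time in s.
With the tool pointing down it reaches from about 0.3 to 0.775 m from the base axis. Payload 14.6 kg.
Tool frame: the origin (TCP) lies between the finger pads; the fingertips stand 19 mm ahead of it and the grasp point (between the pads) is the TCP (ctrl.finger_overhang is the distance from the TCP to the fingertips, in m); z points along the fingers, y is the direction in which the jaws open and shut (so a half turn about z gives the same grasp; the last joint's range is limited). The gripper opens to 94 mm and grips with 3 to 60 N. Pads are 16 mm wide; open, the fingers measure 119 mm over their backs; the gripper's body (75 mm by 177 mm) begins 78 mm behind the grasp point.
Start: joints at [-1.352, 0.3, 1.521, -0, 1.321, -0.067], TCP at [0.155, -0.528, 0.224] pointing down, gripper open.
Joint ranges: [-3.03, 3.03], [-0.79, 2.21], [0.23, 2.52], [-1.04, 4.18], [0, 3.07], [-2.55, 2.55]. Speed limits (rad/s): [2.22, 2.22, 2.57, 3.14, 3.14, 3.14].

## Interface

Orientations are given as [roll, pitch, yaw] about the fixed x, y, z axes, in that order (R = Rz(yaw) Ry(pitch) Rx(roll)).
In Python, from station import ctrl gives the robot as it stands.
- The arm moves only by the tool send_rows, never from a script. Its argument "series" is a list of rows, each a list of 7 numbers: the turn, a rotation vector about the tool's x, y, z in degrees, then the shift along the tool's x, y, z in m, then the gripper's target within -1 to 1 (fully open at 1, half-way at 0, shut at -1). A call has 1 to 8 rows; each row is the pose to reach, as a shift and turn from the pose commanded when the call began, along the tool's axes at that moment; what a row does not reach only later rows make up. A row lasts 1/10 s, in which the tool goes at most 50 mm and 8.59 degrees, less where a joint would pass 70% of its speed; a pose out of reach is approached as far as the arm can. A call with a gripper value outside its range is refused whole. The fingers move at their own pace and stop on an object; "force" is the grip in N (left out, the last holds). Time passes only in rows, so rows that repeat a pose let the fingers close. It gives the time, the measured TCP pose, the force and the opening at its end, in the units of the state.
- ctrl.get_obs(): the state, without advancing time (a new reading comes with each control period).
- ctrl.camera(name): name is "side" or "top" or "wrist"; returns a dict with "pixels" (400x640x3 uint8, red, green, blue), "z_map" (400x640 float32, m along the optical axis (not along the pixel's ray), 0 where there is no reading), "fov_y" (degrees; the focal length in pixels is half the picture's height over the tangent of half this angle, whatever the lens; pixels are square), "cx", "cy" (the principal point, pixels), "k1" (the pictures are not rectified: a ray, as slopes to the right and down, at radius r is drawn at 1 + k1 r^2 times it, then the intrinsics apply), "R" (3x3) and "t" (3): a world point X has camera coordinates R X + t. Camera axes: x right, y down, z forward; pixel columns grow to the right and rows downward; lengths in m; the calibration is good to about 2 mm. A picture is of the moment at which its call begins.
- ctrl.hand_in(): hands the job in, once; it reports no verdict.
The state is a dict: "time_s": time; "qpos": joint angles; "joint_vel": joint speeds; "tau": joint torques, N m; "ee_pos": TCP position; "eef_rot": TCP orientation; "force": force on the tool from outside, world axes, zero at the start; "moment": the same for the moment, N m; "grip_width": finger opening in m.
Only numpy, scipy, OpenCV 4.12 (cv2) and the standard library are available. Lean on these libraries where they do the work, as an engineer would, in place of code of your own. Each camera call takes 0.05 s, during which the arm holds its last target.

## Task

I am about to change the wire in the bench feeder: first slide the full wire spool, keeping it flat on the bench, until it rests wholly inside the chalk ring, leaving the cover shut meanwhile. Then take the feeder's sprung cover by its bar handle, lift it until the stud on its edge is level with the head of the pointer arm, and finish while still holding it there, part open, so I can work inside. Do not shift the pointer arm or any of the other things on the bench.

Things in the scene. Friction and masses are not known exactly. Their poses are not given: they have to be found in the camera images.
- spool: full welding-wire spool lying flat on the bench: black flanges, copper-coloured wire; 100 mm diameter, 45 mm high, about 0.7 kg (0.55 to 0.9). Too wide for most grippers; slides on its flange with 2 to 7 N. Origin: centre of the underside, z axis up; its yaw means nothing
- ring: white chalk ring drawn on the bench to the robot's right of the feeder, inner diameter 134 mm, outer 142 mm, flat (nothing to bump into). Origin: its centre, on the bench top
- feeder: bench wire feeder: white open-topped case, fixed to the bench, 240 mm (x) by 200 mm (y) by 150 mm high, covered by a flat grey cover. Origin: centre of its underside; x axis points from its front (robot's side, with a brass socket protruding 30 mm at 50 mm height) to its back, where the cover's hinge lies; y to its left; yaw within 0.2 of the robot's
- cover (a joint): angle of the grey cover, rad: 0 shut, grows as the front edge rises, stops at 1.3. A spring hinge and the weight pull it shut: lifting at the handle takes about 6 N when shut, 8 to 9 N at the mark; let go, it snaps shut. The cover is a 240 x 204 x 10 mm plate, top 12 mm above the hinge axis when shut
- cover_hinge (a point): point on the hinge axis, mid-width; the axis runs along the feeder's y, 115 mm behind the feeder's centre and 150 mm above the bench
- cover_handle (a point): middle of the cover's black bar handle: round bar 14 mm thick along the feeder's y, 96 mm clear between its two posts, its centre 35 mm above the cover's top, so 197 mm above the bench when shut. It lies 195 mm in front of the hinge axis and 47 mm above it (shut), and moves with the cover; axes are the cover's (x from front to hinge when shut, y along the bar)
- mark (a joint): angle of the pointer arm, rad, in the same sense and about the same axis as the cover: the cover is at the mark when joint cover equals joint mark. 0.4 to 0.7, differs from run to run; friction holds it where it was set
- mark_tip (a point): middle of the 20 mm round head at the free end of the pointer arm, a thin steel bar (190 mm long, 10 mm wide) on the feeder's left side, pivoted on the hinge axis; 190 mm from the axis, 116 mm left of the feeder's mid-plane. Axes are the arm's
- cover_stud (a point): 14 mm round steel stud on the left edge of the cover, 190 mm from the hinge axis, 105 mm left of the mid-plane; it comes level with, right beside, the head of the pointer arm when the cover is at the mark. Axes are the cover's
- hammer: bystander: hammer lying in front of the feeder. Origin on its underside
- brush: bystander: brush lying to the left of the feeder, towards the back. Origin on its underside
- pliers: bystander: red-handled pliers, 110 mm long, 13 mm high, lying near the front. Origin on its underside
- sprayer: bystander: standing white can, 60 mm diameter, 170 mm high, at the back right. Origin: centre of its underside
- paste: bystander: low grey jar, 70 mm diameter, 60 mm high, at the back. Origin: centre of its underside
- coupon: bystander: steel plate with two holes, 90 x 70 x 8 mm, lying at the back. Origin: centre of its underside
- magnet: bystander: steel magnet block, 80 x 50 x 25 mm, left of the feeder. Origin: centre of its underside
Not all that is in view belongs to the job. Several things have the shape of the spool; the one meant has the colours described above.

How it is judged:
On the way, in this order (a step that is already met when the one before it is completed fails the run):
1. the spool lies flat and still inside the chalk ring, the cover still shut (horizontal distance between spool and ring below 0.017 m and height (world z) of spool below 0.006 m and angle between spool's own z axis and vertical below 0.1 rad and linear speed of spool below 0.02 m/s and value of joint cover below 0.1 rad), for 0.2 s.
2. the gripper holds the cover at the mark (angle between the x axis of cover_stud and the x axis of mark_tip, either way round below 0.07 rad and value of joint cover above 0.25 rad and contact force between the fingers and cover above 1 N), for 0.3 s.
At the end, for the whole second after the job is handed in: the gripper's fingers hold the cover (contact above 1 N) within 0.07 rad (4 degrees) of the pointer arm and still (under 0.1 rad/s), the spool lies flat on the bench with its centre within 17 mm of the ring's centre (that is, inside the chalk line), nothing else props the cover (all of step 2 and velocity of joint cover between -0.1 and 0.1 rad/s and horizontal distance between spool and ring below 0.017 m and height (world z) of spool below 0.006 m and angle between spool's own z axis and vertical below 0.1 rad and contact force between cover and spool below 0.1 N); the arm keeps its last pose, push and grip.
It fails at once if the spool was lifted or tipped (height (world z) of spool above 0.02 m or angle between spool's own z axis and vertical above 0.35 rad).
It fails at once if the pointer arm was shifted (more than 10 mm at its tip) (distance of mark_tip from where it was at the start of the episode above 0.01 m).
It fails at once if another thing on the bench was moved more than 30 mm (distance of any of hammer, brush, pliers, sprayer, paste, coupon, magnet from where it was at the start of the episode above 0.03 m).
It also fails if it takes over 58 s, if anything falls off the work surface, if the arm or the gripper's body presses on something with over 40 N, if the wrist force passes 120 N, or if a joint passes its speed limit or range.

## Working session

There is one attempt and no reset: what is moved stays moved. The work goes in short steps, Python scripts to look and compute and a tool call to move; the robot and the scene stay as the last step left them, time stands still between calls to the robot, and variables do not carry over. Pictures are saved under pics/ and viewed, and the job is handed in when it is done.

Besides the shell and the picture viewer there is one more tool, called as a command line: name --pt "numbers of a row" for each row, then --argument value for the rest. send_rows: Moves the arm, as the interface text tells. Its arguments: {"type":"object","properties":{"series":{"type":"array"},"force":{"type":"number"}},"required":["series"]}

```bash
ls; mkdir -p pics; cat > h.py <<'E'
import numpy as np, cv2, pickle
from station import ctrl
def snap(n,f):
    c=ctrl.camera(n); pickle.dump(c,open(f'pics/{f}.pkl','wb')); cv2.imwrite(f'pics/{f}.png',c['pixels'][:,:,::-1]); return c
def load(f): return pickle.load(open(f'pics/{f}.pkl','rb'))
def K(c):
    f=200/np.tan(np.radians(c['fov_y'])/2); return np.array([[f,0,c['cx']],[0,f,c['cy']],[0,0,1.]])
def dist(c): return np.array([c['k1'],0,0,0,0.])
def ray(c,u,v):
    p=cv2.undistortPointsIter(np.array([[[u,v]]],float),K(c),dist(c),None,None,(3,100,1e-12))[0,0] if hasattr(cv2,'undistortPointsIter') else cv2.undistortPoints(np.array([[[u,v]]],float),K(c),dist(c))[0,0]
    return np.array([p[0],p[1],1.])
def px(c,u,v,z=None):
    R=np.array(c['R']);t=np.array(c['t']);r=ray(c,u,v)
    if z is None:
        d=c['z_map'][int(round(v)),int(round(u))]; return R.T@(r*d-t)
    o=-R.T@t;w=R.T@r; return o+w*(z-o[2])/w[2]
def proj(c,P):
    rv,_=cv2.Rodrigues(np.array(c['R'],float)); return cv2.projectPoints(np.array(P,float).reshape(-1,1,3),rv,np.array(c['t'],float),K(c),dist(c))[0][:,0]
def cloud(c):
    v,u=np.mgrid[0:400,0:640]; p=cv2.undistortPoints(np.stack([u,v],-1).reshape(-1,1,2).astype(float),K(c),dist(c))[:,0]
    d=c['z_map'].reshape(-1,1); X=np.hstack([p,np.ones((len(p),1))])*d
    X=(X-np.array(c['t']))@np.array(c['R']); X[d[:,0]==0]=np.nan
    return X.reshape(400,640,3)
E
python3 - <<'E'
from h import *
for n in ['top','side','wrist']:
    c=snap(n,n+'0'); print(n,c['fov_y'],c['k1'],c['cx'],c['cy'],-np.array(c['R']).T@c['t'])
print(ctrl.get_obs())
E
```

```text
pics
top 56.803648965378564 -0.03428453903706705 319.27586467996764 200.4353101431278 [0.40180405 0.00264743 1.05954675]
side 47.861792083625744 -0.011883851361636359 321.54208132438333 198.86719580568882 [0.41576452 0.98122827 0.97162967]
wrist 59.81355079344863 -0.027580892764628866 317.59862369807263 200.63477968701812 [ 0.23503587 -0.50448547  0.38330158]
{'time_s': 0.15, 'qpos': array([-1.35162599e+00,  3.00315226e-01,  1.52142196e+00,  1.05241451e-05,
        1.32069680e+00, -6.65921346e-02]), 'joint_vel': array([-0.00012703, -0.00285213, -0.00254578, -0.00084312, -0.00193926,
       -0.00218068]), 'tau': array([ 6.67462136e-04, -5.31961405e+01, -3.52820170e+01,  7.08500203e-02,
        2.36642902e-02, -7.81910830e-05]), 'ee_pos': array([ 0.15500429, -0.52752182,  0.22403914]), 'eef_rot': array([-3.14075386e+00, -6.61567701e-05,  2.85759838e-01]), 'force': array([ 0.22816237, -0.58517165,  0.21448962]), 'moment': array([-0.00578745,  0.02709908, -0.04195054]), 'grip_width': 0.09388904990632016}
```

View pics/top0.png

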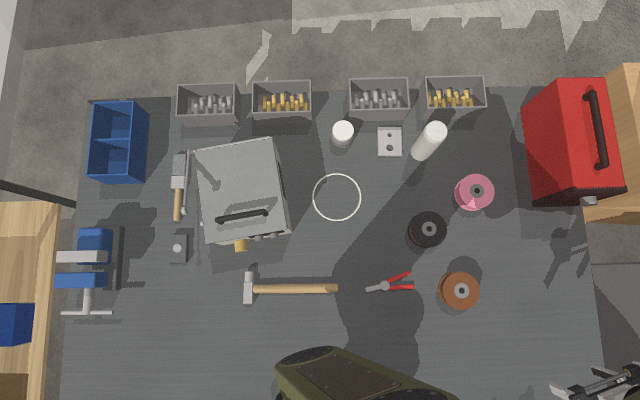

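View pics/side0.png

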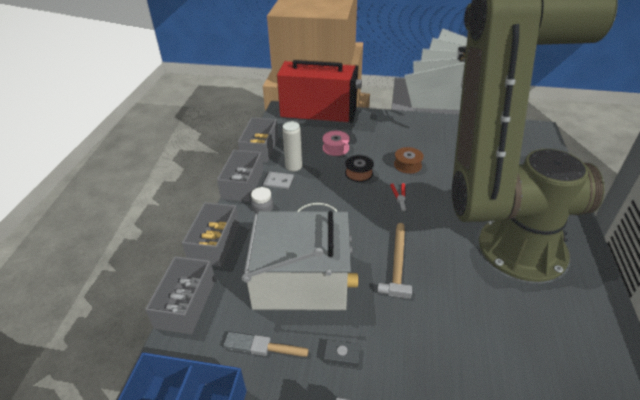

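View pics/wrist0.png

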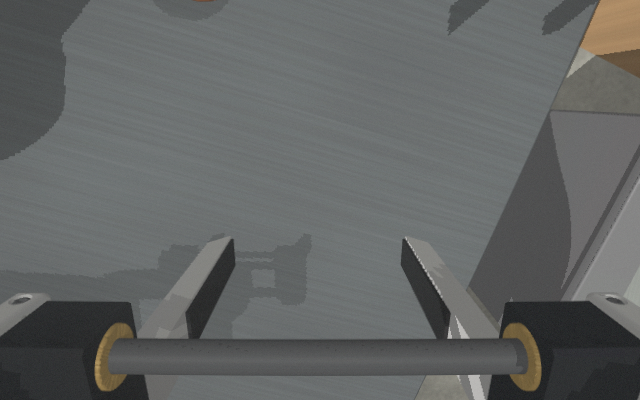

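Candidates for the spool in the top view are the pink one at (474,192), the black-flanged one at (427,229) and the orange-flanged one at (460,291). In the side view the black one, at (359,168), shows copper wire between black flanges, so I choose it. I'll check that in a close crop and then measure.

```bash
python3 - <<'E'
from h import *
t=load('top0');s=load('side0')
a=cv2.resize(s['pixels'][120:220,300:440],None,fx=4,fy=4,interpolation=2)[:,:,::-1]
cv2.imwrite('pics/crop1.png',a)
b=cv2.resize(s['pixels'][200:320,235:365],None,fx=5,fy=5,interpolation=2)[:,:,::-1]; cv2.imwrite('pics/crop2.png',b)
b=cv2.resize(t['pixels'][125:260,165:375],None,fx=3.8,fy=3.8,interpolation=2)[:,:,::-1]; cv2.imwrite('pics/crop3.png',b)
X=cloud(t)
# spool: flange tops z~.045 near
P=X.reshape(-1,3)
for name,(u,v) in dict(black=(427,229),orange=(460,291),pink=(474,192)).items():
    c0=px(t,u,v,.045); m=(np.linalg.norm(P[:,:2]-c0[:2],axis=1)<.075)&(abs(P[:,2]-.045)<.006)
    (cx,cy),r=cv2.minEnclosingCircle(P[m][:,:2].astype(np.float32)); print(name,c0,cx,cy,r,P[m][:,2].mean())
# ring
g=t['pixels'].astype(int).min(-1)
m=(g>150); m[:165]=0;m[230:]=0;m[:,:305]=0;m[:,370:]=0
pts=np.array([px(t,u,v,0)[:2] for v,u in zip(*np.where(m))]).astype(np.float32)
e=cv2.fitEllipse(pts); print('ring',e, cv2.minEnclosingCircle(pts),len(pts))
# cover top
m=(abs(P[:,2]-.162)<.004)&(abs(P[:,0]-.5)<.25)&(abs(P[:,1]-.2)<.25)
print('cover',cv2.minAreaRect(P[m][:,:2].astype(np.float32)),m.sum(),P[m][:,2].mean())
m=(P[:,2]>.190)&(P[:,2]<.21)&(abs(P[:,0]-.45)<.1)&(abs(P[:,1]-.2)<.15)
print('handle',cv2.minAreaRect(P[m][:,:2].astype(np.float32)),m.sum(),P[m].mean(0))
for n,(u,v) in dict(hammerhead=(249,288),hammer_end=(337,288),pl1=(367,288),pl2=(412,274),pl3=(413,288),magnet=(178,248),brush=(177,215),spray=(430,135),paste=(343,130),coup=(389,141)).items(): print(n,px(t,u,v).round(3))
E
```

```text
black [ 0.50789891 -0.27571814  0.045     ] 0.5090653896331787 -0.27940633893013 0.050343312323093414 0.044295014735180764
orange [ 0.33976027 -0.35155548  0.045     ] 0.34252431988716125 -0.35443374514579773 0.050888121128082275 0.0443552051939377
pink [ 0.60809675 -0.41537048  0.045     ] 0.6124618053436279 -0.42316246032714844 0.05073590949177742 0.04431710034912757
ring ((0.614642858505249, -0.03118123859167099), (0.13772988319396973, 0.1385253667831421), 95.18708038330078) ((0.6145603060722351, -0.031262561678886414), 0.07201763242483139) 248
cover ((0.6097382307052612, 0.2246823012828827), (0.24703747034072876, 0.22193610668182373), 9.130416870117188) 7156 0.16129732127690785
handle ((0.535727322101593, 0.20366519689559937), (0.014318310655653477, 0.1221272349357605), 9.098349571228027) 305 [0.53490592 0.20291422 0.2012981 ]
hammerhead [0.36  0.217 0.023]
hammer_end [ 0.355 -0.024  0.023]
pl1 [ 0.352 -0.107  0.011]
pl2 [ 0.387 -0.236  0.002]
pl3 [ 0.349 -0.237  0.   ]
magnet [0.474 0.421 0.022]
brush [0.569 0.43  0.016]
spray [ 0.732 -0.267  0.173]
paste [ 0.797 -0.055  0.058]
coup [ 0.78  -0.194  0.002]
```

```bash
python3 - <<'E'
from h import *
print(ctrl.get_obs()['time_s'])
E
```

```text
0.15
```

View pics/crop1.png

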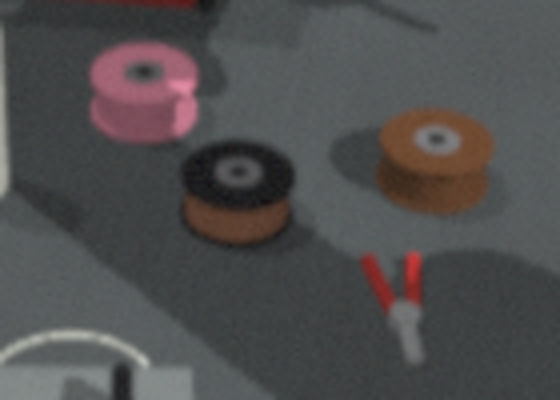

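View pics/crop2.png

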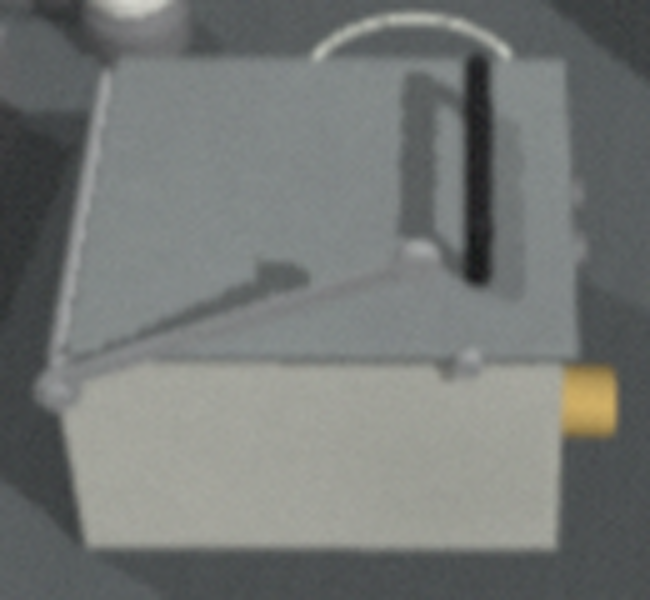

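View pics/crop3.png

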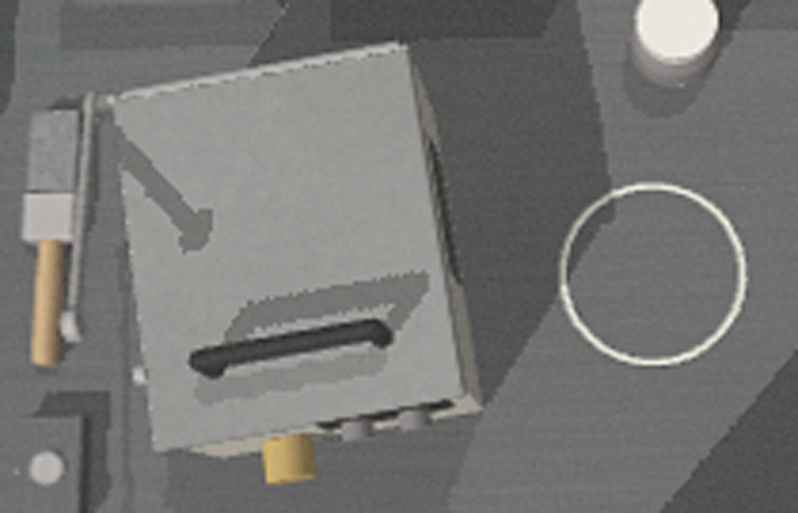

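The crop confirms it: black flanges with copper wire, near (240,190) in the crop. The ring is clear at about (337,197) in the top view. The cover handle runs from about (218,218) to (265,210) there, giving a feeder yaw of about +0.16. Next I'll work out the pointer angle and the first move.

```bash
cat >> h.py <<'E'
from scipy.spatial.transform import Rotation as Ro
YAW=0.159; H=np.array([.5357,.2037,.197])
xf=np.array([np.cos(YAW),np.sin(YAW),0]); yf=np.array([-np.sin(YAW),np.cos(YAW),0]); zf=np.array([0,0,1.])
HG=H+.195*xf-np.array([0,0,.047])
def rel(pos,R0,tpos,TR=None):
    "turn deg, shift in tool axes"
    sh=R0.inv().apply(np.array(tpos)-pos); tr=(R0.inv()*TR).as_rotvec(degrees=True) if TR is not None else np.zeros(3)
    return np.r_[tr,sh]
def cur(): o=ctrl.get_obs(); return np.array(o['ee_pos']),Ro.from_euler('xyz',o['eef_rot']),o
def down(yaw): return Ro.from_euler('xyz',[np.pi,0,yaw])
def plane(c,u,v,y):  # intersect ray with feeder plane y_f=y -> (x,z) rel hinge
    R=np.array(c['R']);o=-R.T@np.array(c['t']);w=R.T@ray(c,u,v)
    s=(y-(o-HG)@yf)/(w@yf); p=o+w*s-HG; return p@xf,p[2]
E
python3 - <<'E'
from h import *
s=load('side0');t=load('top0')
for n,c,u,v,y in [('tip side',s,318.8,251,.116),('tip top',t,183.4,210.5,.116),('stud side',s,329,272,.105),('stud top',t,201.5,224,.105),('pivot side',s,246,278,.116)]:
    x,z=plane(c,u,v,y); print(n,round(x,4),round(z,4),'r',np.hypot(x,z),'ang',np.arctan2(z,-x), 'depthpt',px(c,u,v).round(3))
p,R,o=cur()
S=np.array([.509,-.279]);G=np.array([.6146,-.0312]); d=(G-S)/np.linalg.norm(G-S); print(d,np.arctan2(d[1],d[0]),np.linalg.norm(G-S))
T=np.r_[S-.075*d,.15]; print(T, rel(p,R,T,down(np.arctan2(d[1],d[0]))).round(4))
E
```

```text
tip side -0.1705 0.0904 r 0.19294307264126853 ang 0.4875198985257184 depthpt [0.54  0.329 0.248]
tip top -0.1697 0.0953 r 0.1946469944449285 ang 0.5114913933293934 depthpt [0.542 0.321 0.249]
stud side -0.1928 0.0065 r 0.19292584165785737 ang 0.03362993991482324 depthpt [0.521 0.311 0.16 ]
stud top -0.1924 0.0127 r 0.19282200905129177 ang 0.06607990959810836 depthpt [0.521 0.307 0.165]
pivot side 0.0004 -0.0019 r 0.0019292920127433552 ang -1.8042218426895162 depthpt [0.708 0.355 0.155]
[0.39203664 0.91994961] 1.167951919924618 0.2693625809202162
[ 0.47959725 -0.34799622  0.15      ] [-4.32000e-02 -2.47000e-02 -5.05459e+01  3.62000e-01 -8.07000e-02
  7.41000e-02]
```

send_rows --pt "0 0 -8 0.045 -0.01 0.01 0.28" --pt "0 0 -16 0.09 -0.02 0.02 0.28" --pt "0 0 -24 0.135 -0.03 0.03 0.28" --pt "0 0 -32 0.18 -0.04 0.04 0.28" --pt "0 0 -39 0.225 -0.05 0.05 0.28" --pt "0 0 -45 0.27 -0.06 0.06 0.28" --pt "0 0 -50.5 0.316 -0.07 0.07 0.28" --pt "0 0 -50.5 0.362 -0.081 0.074 0.28" --force 20

```text
time_s: 0.95
ee_pos: [0.4807, -0.3465, 0.1493]
eef_rot: [-3.14, -0.0, 1.171]
force: [-0.1, -0.5, -0.1]
grip_width: 0.06
```

```bash
python3 - <<'E'
from h import *
p,R,o=cur(); print(p,o['eef_rot'],o['grip_width'],o['time_s'])
c=snap('wrist','w1'); snap('top','t1')
X=cloud(c);P=X.reshape(-1,3)
m=(np.linalg.norm(P[:,:2]-[.509,-.279],axis=1)<.075)&(abs(P[:,2]-.045)<.006)
print(cv2.minEnclosingCircle(P[m][:,:2].astype(np.float32)))
E
```

```text
[ 0.48073152 -0.34647563  0.14926004] [-3.14008941e+00 -3.98217131e-04  1.17058878e+00] 0.059977992058317046 0.95
((0.5083547234535217, -0.28151264786720276), 0.050182051956653595)
```

View pics/w1.png

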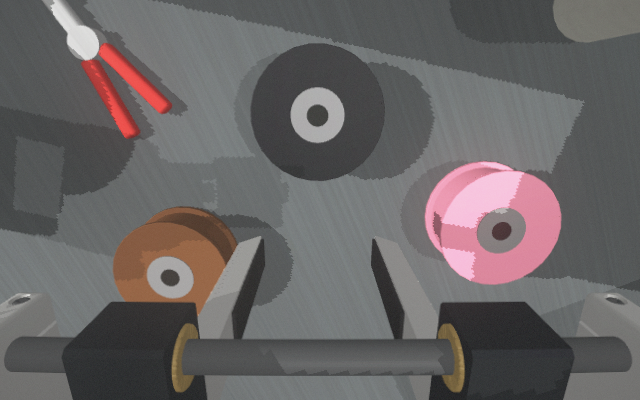

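The black spool is centred at (317,113), midway between the fingers, with the pink and orange ones clear on either side. I'll go down behind it.

send_rows --pt "0 0 0 0 0 0.03 0.28" --pt "0 0 0 0 0 0.06 0.28" --pt "0 0 0 0 0 0.09 0.28" --pt "0 0 0 0 0 0.11 0.28" --pt "0 0 0 0 0 0.122 0.28" --pt "0 0 0 0 0 0.124 0.28"

```text
time_s: 1.65
ee_pos: [0.4788, -0.3478, 0.0253]
eef_rot: [-3.14, -0.001, 1.167]
force: [0.1, -0.4, 0.6]
grip_width: 0.0601
```

send_rows --pt "0 0 0 0.008 0 0 0.28" --pt "0 0 0 0.016 0 0 0.28" --pt "0 0 0 0.024 0 0 0.28" --pt "0 0 0 0.032 0 0 0.28" --pt "0 0 0 0.042 0 0 0.28" --pt "0 0 0 0.052 0 0 0.28" --pt "0 0 0 0.062 0 0 0.28" --pt "0 0 0 0.072 0 0 0.28"

```text
time_s: 2.45
ee_pos: [0.5084, -0.2817, 0.0274]
eef_rot: [3.14, 0.001, 1.167]
force: [-2.1, -5.3, 2.0]
grip_width: 0.06
```

```bash
python3 - <<'E'
from h import *
p,R,o=cur(); print(p,o['force'],o['grip_width'])
c=snap('wrist','w2')
P=cloud(c).reshape(-1,3)
G=np.array([.6146,-.0312]); 
m=(np.linalg.norm(P[:,:2]-(p[:2]+.048*R.apply([1,0,0])[:2]),axis=1)<.075)&(abs(P[:,2]-.0445)<.003)
(cx,cy),r=cv2.minEnclosingCircle(P[m][:,:2].astype(np.float32)); print(cx,cy,r,P[m][:,2].mean(), rel(p,R,[cx,cy,p[2]])[3:],'to go',R.inv().apply(np.r_[G-[cx,cy],0]))
snap('side','s2')
E
```

```text
[ 0.50835902 -0.28167209  0.02736032] [-2.10346825 -5.28981221  2.02716327] 0.060010330076306795
0.5246001482009888 -0.24505773186683655 0.057192206382751465 0.044249016454655836 [ 4.00507985e-02  5.63282091e-04 -4.52302536e-05] to go [ 0.23202076 -0.00118126 -0.00026968]
```

View pics/w2.png

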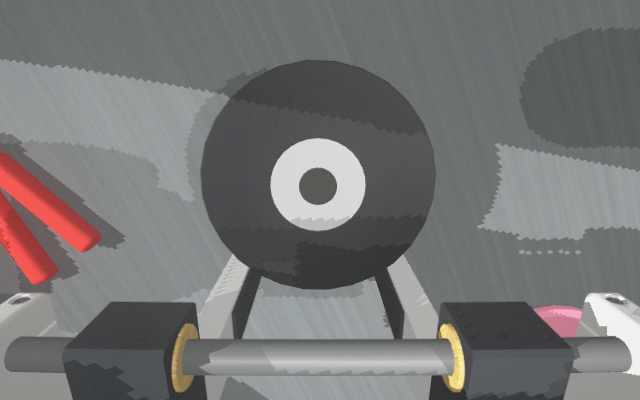

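View pics/s2.png

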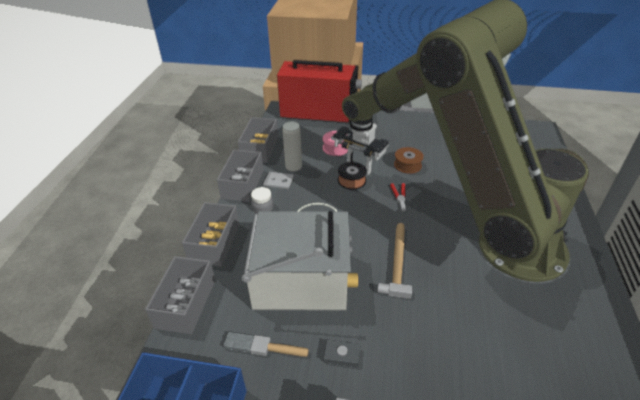

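The spool is nested against both fingers, flat, with its hub at (318,185). The enclosing circle picked up finger points, so I'll use the hub pixel for the centre instead.

```bash
python3 - <<'E'
from h import *
p,R,o=cur(); c=load('w2'); G=np.array([.6146,-.0312,0])
h=px(c,318,185,.044); print(h,'rel tcp',rel(p,R,h)[3:],'to go',R.inv().apply(G-h*[1,1,0]))
t=load('t1')
print([px(c,u,v,.045) for u,v in [(318,61),(201,175),(435,175)]])
E
```

```text
[ 0.52769539 -0.23822661  0.044     ] rel tcp [ 0.04660444  0.00094738 -0.01690462] to go [ 2.24524372e-01 -1.11186338e-03 -3.30845116e-05]
[array([ 0.546859  , -0.19321602,  0.045     ]), array([ 0.48463836, -0.21488572,  0.045     ]), array([ 0.5743992 , -0.25319767,  0.045     ])]
```

send_rows --pt "0 0 0 0.012 0 0 0.28" --pt "0 0 0 0.026 0 0 0.28" --pt "0 0 0 0.04 0 0 0.28" --pt "0 0 0 0.054 0 0 0.28" --pt "0 0 0 0.068 0 0 0.28" --pt "0 0 0 0.082 0 0 0.28" --pt "0 0 0 0.096 0 0 0.28" --pt "0 0 0 0.11 0 0 0.28"

```text
time_s: 3.35
ee_pos: [0.5512, -0.1806, 0.0269]
eef_rot: [3.141, 0.001, 1.167]
force: [-2.5, -5.1, 2.7]
grip_width: 0.0601
```

```bash
python3 - <<'E'
from h import *
p,R,o=cur(); print(p,o['force'])
snap('top','t3'); snap('wrist','w3')
E
```

```text
[ 0.55122558 -0.18061554  0.02691634] [-2.47734427 -5.06910083  2.67752877]
```

View pics/w3.png

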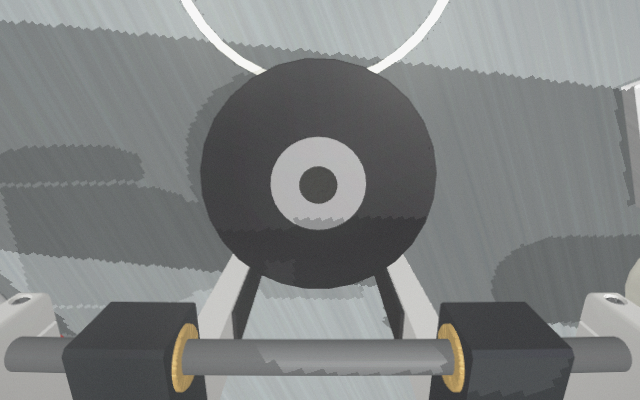

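View pics/t3.png

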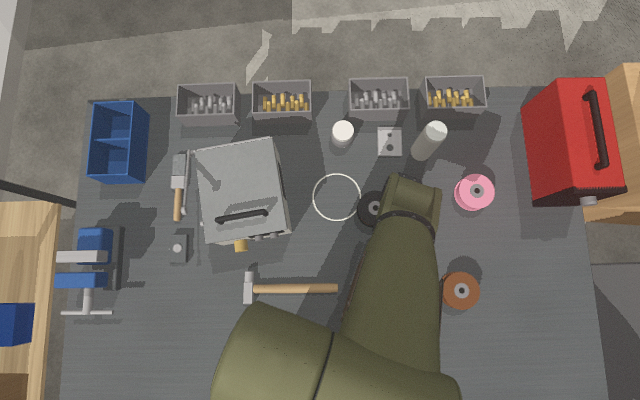

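The ring is symmetric about column 318 in the wrist view, so the push is on line, with 0.116 m left to go.

send_rows --pt "0 0 0 0.014 0 0 0.28" --pt "0 0 0 0.028 0 0 0.28" --pt "0 0 0 0.042 0 0 0.28" --pt "0 0 0 0.056 0 0 0.28" --pt "0 0 0 0.07 0 0 0.28" --pt "0 0 0 0.084 0 0 0.28" --pt "0 0 0 0.096 0 0 0.28" --pt "0 0 0 0.104 0 0 0.28"

```text
time_s: 4.25
ee_pos: [0.5919, -0.085, 0.0265]
eef_rot: [-3.141, 0.001, 1.167]
force: [-2.1, -5.8, 2.5]
grip_width: 0.0603
```

send_rows --pt "0 0 0 0.004 0 0 0.28" --pt "0 0 0 0.008 0 0 0.28" --pt "0 0 0 0.01 0 0 0.28" --pt "0 0 0 0.01 0 0 0.28"

```text
time_s: 4.65
ee_pos: [0.5957, -0.0761, 0.0265]
eef_rot: [-3.142, 0.0, 1.167]
force: [-1.7, -3.2, 1.8]
grip_width: 0.0601
```

```bash
python3 - <<'E'
from h import *
p,R,o=cur(); print(p,o['force'])
snap('top','t4'); c=snap('wrist','w4'); G=np.array([.6146,-.0312,0])
h=px(c,318,185,.044);print(h, R.inv().apply(G-h*[1,1,0]))
E
```

```text
[ 0.5956975  -0.07606811  0.02647416] [-1.70830338 -3.16021245  1.82028295]
[ 0.61516277 -0.03250436  0.044     ] [ 9.78318746e-04 -1.03002792e-03 -6.11336645e-08]
```

View pics/w4.png

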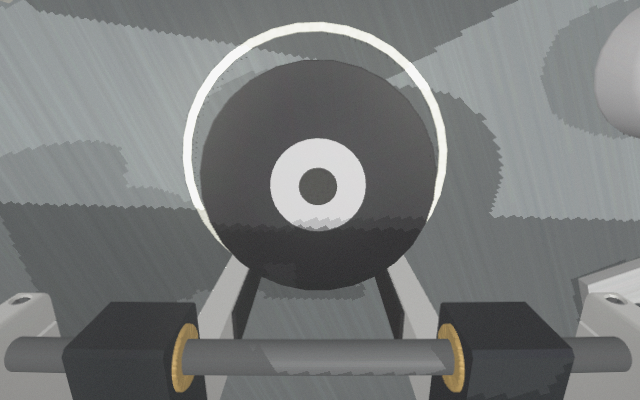

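View pics/t4.png

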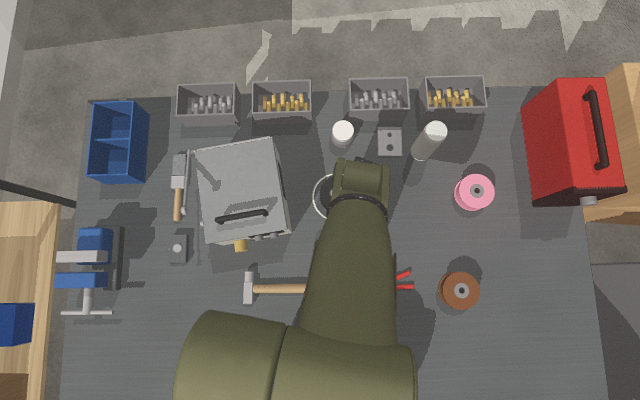

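The spool sits inside the ring within about 2 mm. I'll back off, rise and check.

send_rows --pt "0 0 0 -0.008 0 0 0.28" --pt "0 0 0 -0.02 0 0 0.28" --pt "0 0 0 -0.035 0 0 0.28" --pt "0 0 0 -0.035 0 -0.03 0.5" --pt "0 0 0 -0.035 0 -0.075 0.7" --pt "0 0 0 -0.035 0 -0.12 1" --pt "0 0 0 -0.035 0 -0.165 1" --pt "0 0 0 -0.035 0 -0.205 1"

```text
time_s: 5.55
ee_pos: [0.5815, -0.1089, 0.2339]
eef_rot: [3.141, -0.0, 1.166]
force: [0.2, 0.5, -0.4]
grip_width: 0.0933
```

send_rows --pt "0 0 0 0 0 -0.045 1" --pt "0 0 0 0 0 -0.09 1" --pt "0 0 0 0 0 -0.09 1"

```text
time_s: 5.85
ee_pos: [0.5827, -0.1092, 0.328]
eef_rot: [3.132, -0.002, 1.167]
force: [-0.3, 0.1, -0.6]
grip_width: 0.094
```

```bash
python3 - <<'E'
from h import *
p,R,o=cur(); print(p,o['force'],o['time_s'])
c=snap('wrist','w5'); 
P=cloud(c).reshape(-1,3)
m=(np.linalg.norm(P[:,:2]-[.6146,-.0312],axis=1)<.075)&(abs(P[:,2]-.0445)<.004)
print(cv2.minEnclosingCircle(P[m][:,:2].astype(np.float32)),P[m][:,2].std())
E
```

```text
[ 0.58267731 -0.10915709  0.32797767] [-0.31777005  0.05062081 -0.61028915] 5.85
((0.6149380207061768, -0.03276480734348297), 0.04996275529265404) 0.0009201464337068485
```

View pics/w5.png

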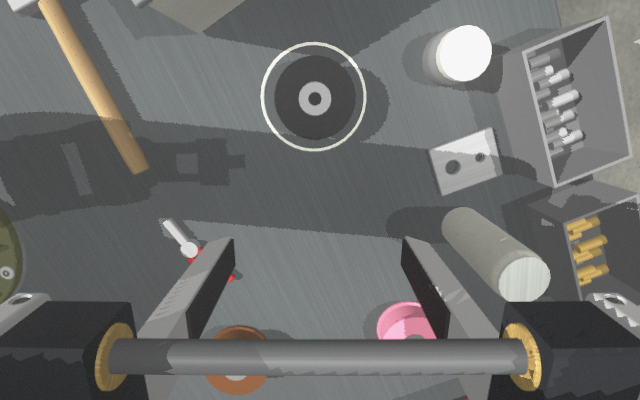

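The spool is centred in the ring, about 1.6 mm off. Next I'll go over the handle.

```bash
python3 - <<'E'
from h import *
p,R,o=cur()
print(rel(p,R,H+[0,0,.11],down(YAW+np.pi/2)).round(4))
E
```

```text
[ 2.9840e-01  3.1000e-02 -3.2272e+01  2.6920e-01 -1.6580e-01  1.6600e-02]
```

send_rows --pt "0 0 -5 0.035 -0.021 0 1" --pt "0 0 -10 0.07 -0.042 0 1" --pt "0 0 -15 0.105 -0.063 0 1" --pt "0 0 -20 0.14 -0.084 0 1" --pt "0 0 -25 0.175 -0.105 0.005 1" --pt "0 0 -29 0.21 -0.126 0.01 1" --pt "0 0 -32.3 0.24 -0.147 0.015 1" --pt "0.3 0 -32.3 0.269 -0.166 0.017 1"

```text
time_s: 6.7
ee_pos: [0.5341, 0.2055, 0.3023]
eef_rot: [-3.134, -0.001, 1.733]
force: [0.4, -0.1, -0.8]
grip_width: 0.0939
```

send_rows --pt "0 0 0 0 0 0 1" --pt "0 0 0 0 0 0 1"

```text
time_s: 6.9
ee_pos: [0.5348, 0.2043, 0.3031]
eef_rot: [-3.135, -0.001, 1.732]
force: [-0.7, -0.2, 0.9]
grip_width: 0.0938
```

```bash
python3 - <<'E'
from h import *
p,R,o=cur(); print(p,o['eef_rot'],o['qpos'])
c=snap('wrist','w6'); 
P=cloud(c).reshape(-1,3)
m=(P[:,2]>.185)&(P[:,2]<.21)&(abs(P[:,0]-.5357)<.05)&(abs(P[:,1]-.2037)<.09)
print('handle',cv2.minAreaRect(P[m][:,:2].astype(np.float32)),P[m][:,2].max())
print(rel(p,R,H,down(YAW+np.pi/2)).round(4))
E
```

```text
[0.53480164 0.20432456 0.30307625] [-3.13466755e+00 -1.07339183e-03  1.73163761e+00] [0.30007822 0.30947807 1.32780901 0.00202771 1.51101482 0.13910528]
handle ((0.5349161028862, 0.205041766166687), (0.01387880276888609, 0.12230870872735977), 9.33000659942627) 0.20525173091708154
[-0.3968 -0.0611  0.1057 -0.0009  0.0015  0.1061]
```

View pics/w6.png

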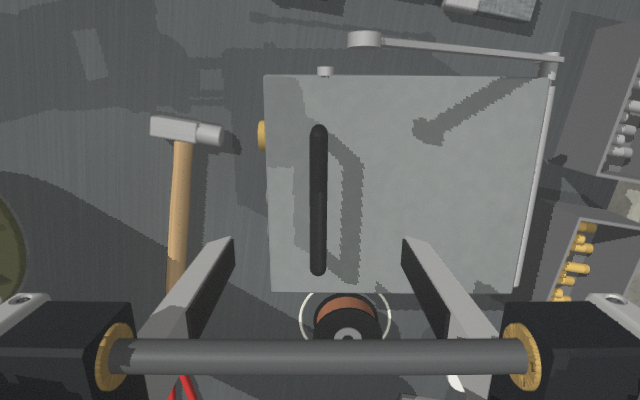

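The handle lies at column 318, midway between the jaws, and the TCP is above its centre at (0.535, 0.205). I'll descend and grip.

send_rows --pt "0 0 0 0 0 0.03 1" --pt "0 0 0 0 0 0.06 1" --pt "0 0 0 0 0 0.085 1" --pt "0 0 0 0 0 0.1 1" --pt "0 0 0 0 0 0.106 1" --pt "0 0 0 0 0 0.106 -1" --pt "0 0 0 0 0 0.106 -1" --pt "0 0 0 0 0 0.106 -1" --force 40

```text
time_s: 7.75
ee_pos: [0.5349, 0.2046, 0.1994]
eef_rot: [-3.138, -0.002, 1.731]
force: [-0.2, 0.2, 0.6]
grip_width: 0.0734
```

send_rows --pt "0 0 0 0 0 0 -1" --pt "0 0 0 0 0 0 -1" --pt "0 0 0 0 0 0 -1"

```text
time_s: 8.05
ee_pos: [0.5345, 0.2048, 0.1986]
eef_rot: [-3.137, -0.001, 1.731]
force: [0.7, 0.3, 0.7]
grip_width: 0.0496
```

```bash
python3 - <<'E'
from h import *
p,R,o=cur(); print(p,o['eef_rot'],o['grip_width'],o['force'],o['time_s'])
snap('wrist','w7');snap('side','s7')
h0=p-HG; HX=h0@xf; HZ=h0[2]; print('handle rel hinge',HX,h0@yf,HZ)
# arc relative to current pose: cover rotation th about +yf through HG
for th in [.1,.2,.3,.4,.45,.5]:
    Q=Ro.from_rotvec(yf*th); T=HG+Q.apply(h0); print(th,rel(p,R,T,Q*R).round(4),T.round(3))
E
```

```text
[0.53449833 0.20480883 0.19863783] [-3.13686532e+00 -1.47703629e-03  1.73101952e+00] 0.049646174269148094 [0.66707223 0.27161693 0.72568097] 8.05
handle rel hinge -0.19601095158236165 0.0012851084630392162 0.04863782501187677
0.1 [ 5.7296e+00  7.0000e-03  8.4000e-03  0.0000e+00  5.7000e-03 -1.9400e-02] [0.54  0.206 0.218]
0.2 [11.4591  0.0141  0.0169  0.      0.0134 -0.038 ] [0.548 0.207 0.237]
0.3 [ 1.71887e+01  2.11000e-02  2.53000e-02  1.00000e-04  2.29000e-02
 -5.59000e-02] [0.557 0.208 0.254]
0.4 [ 2.29183e+01  2.82000e-02  3.37000e-02  1.00000e-04  3.41000e-02
 -7.27000e-02] [0.568 0.21  0.271]
0.45 [ 2.57831e+01  3.17000e-02  3.79000e-02  1.00000e-04  4.03000e-02
 -8.06000e-02] [0.575 0.211 0.279]
0.5 [ 2.86478e+01  3.52000e-02  4.21000e-02  1.00000e-04  4.69000e-02
 -8.82000e-02] [0.581 0.212 0.287]
```

View pics/w7.png

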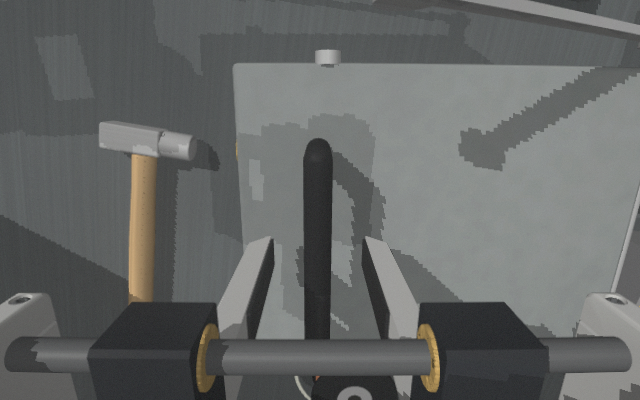

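The jaws straddle the bar at column 317 and are still closing, at 50 mm.

send_rows --pt "0 0 0 0 0 0 -1" --pt "0 0 0 0 0 0 -1" --pt "0 0 0 0 0 0 -1" --pt "0 0 0 0 0 0 -1" --pt "0 0 0 0 0 0 -1" --pt "0 0 0 0 0 0 -1" --pt "0 0 0 0 0 0 -1" --pt "0 0 0 0 0 0 -1"

```text
time_s: 8.95
ee_pos: [0.5343, 0.2047, 0.1984]
eef_rot: [-3.136, -0.001, 1.731]
force: [-4.2, -0.5, 0.4]
grip_width: 0.0132
```

```bash
python3 - <<'E'
from h import *
p,R,o=cur(); print(p,o['eef_rot'],o['grip_width'],o['force'],o['time_s'])
E
```

```text
[0.53429626 0.20472648 0.1983793 ] [-3.13605701e+00 -1.42086946e-03  1.73095112e+00] 0.013150386134379249 [-4.16210062 -0.45563322  0.44906185] 8.95
```

Gripped: the opening is 13 mm on the 14 mm bar. Now lifting along the arc.

send_rows --pt "1.4 0 0 0 0.001 -0.005 -1" --pt "2.9 0 0 0 0.0025 -0.01 -1" --pt "4.3 0 0 0 0.004 -0.0145 -1" --pt "5.7 0 0 0 0.0057 -0.0194 -1" --pt "7.2 0 0 0 0.0075 -0.024 -1" --pt "8.6 0 0 0 0.0095 -0.029 -1" --pt "10 0 0 0 0.0115 -0.0335 -1" --pt "11.5 0 0 0 0.0134 -0.038 -1"

```text
time_s: 9.75
ee_pos: [0.5474, 0.2068, 0.2357]
eef_rot: [-2.932, -0.001, 1.731]
force: [-4.5, -0.5, -4.6]
grip_width: 0.0127
```

```bash
cat >> h.py <<'E'
def status():
    p,R,o=cur(); r=p-HG; a=np.arctan2(r[2],-(r@xf))-np.arctan2(.047,.195)
    print(p.round(4),o['eef_rot'].round(3),o['grip_width'],o['force'].round(1),o['moment'].round(2),o['time_s'],'r',np.hypot(r[2],r@xf),'cover ang est',a)
    return p,R,a
E
python3 - <<'E'
from h import *
p,R,a=status()
r=p-HG; print(.2006)
snap('side','s8')
E
```

```text
[0.5474 0.2068 0.2357] [-2.932e+00 -1.000e-03  1.731e+00] 0.012721242286600582 [-4.5 -0.5 -4.6] [-0.14  0.42 -0.1 ] 9.75 r 0.20202429038651848 cover ang est 0.20161558126639562
0.2006
```

View pics/s8.png

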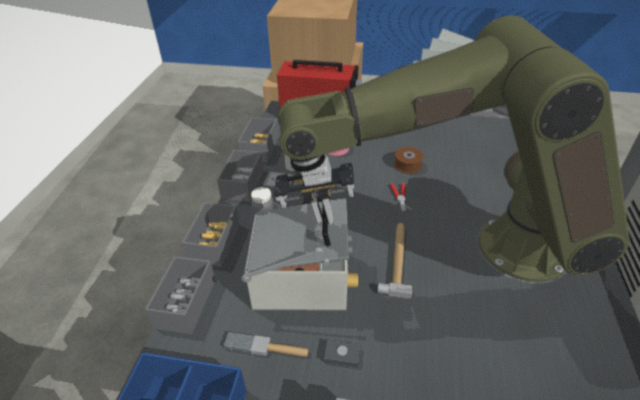

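The cover is opening with the grip, at about 0.20 rad. Continuing to about 0.45, then I'll compare stud and pointer.

```bash
python3 - <<'E'
from h import *
p,R,a=status(); h0=p-HG
for th in [.0625,.125,.1875,.25]:
    Q=Ro.from_rotvec(yf*th); print(th,rel(p,R,HG+Q.apply(h0),Q*R).round(4))
E
```

```text
[0.5477 0.2068 0.2362] [-2.931e+00 -1.000e-03  1.731e+00] 0.01310116933218445 [-11.5  -2.8  -0.4] [-0.36  1.79 -0.06] 9.8 r 0.20198453276138517 cover ang est 0.20444156423765614
0.0625 [ 3.581e+00  5.000e-03  4.100e-03  0.000e+00  3.300e-03 -1.220e-02]
0.125 [ 7.162   0.01    0.0082  0.      0.0073 -0.0242]
0.1875 [10.7429  0.0149  0.0124  0.      0.012  -0.0358]
0.25 [14.3239  0.0199  0.0165  0.      0.0175 -0.0472]
```

send_rows --pt "1.8 0 0 0 0.0016 -0.006 -1" --pt "3.6 0 0 0 0.0033 -0.0122 -1" --pt "5.4 0 0 0 0.0052 -0.018 -1" --pt "7.2 0 0 0 0.0073 -0.0242 -1" --pt "9 0 0 0 0.0096 -0.03 -1" --pt "10.7 0 0 0 0.012 -0.0358 -1" --pt "12.5 0 0 0 0.0147 -0.0416 -1" --pt "14.3 0 0 0 0.0175 -0.0472 -1"

```text
time_s: 10.6
ee_pos: [0.5742, 0.211, 0.2784]
eef_rot: [-2.683, -0.001, 1.731]
force: [-5.6, -0.7, -5.2]
grip_width: 0.0129
```

```bash
python3 - <<'E'
from h import *
status()
w=snap('wrist','w9');s=snap('side','s9');status()
cv2.imwrite('pics/s9c.png',cv2.resize(s['pixels'][190:310,235:365],None,fx=5,fy=5,interpolation=2)[:,:,::-1])
E
```

```text
[0.5742 0.211  0.2784] [-2.683e+00 -1.000e-03  1.731e+00] 0.01286882497219141 [-5.6 -0.7 -5.2] [-0.11  0.14 -0.  ] 10.6 r 0.2019320862353495 cover ang est 0.45277479407170274
[0.5742 0.211  0.2784] [-2.682e+00 -1.000e-03  1.731e+00] 0.01267694852028564 [-9.7 -2.2 -1.4] [-0.46  1.22 -0.02] 10.7 r 0.20187359160516039 cover ang est 0.45278423463638384
```

View pics/s9c.png

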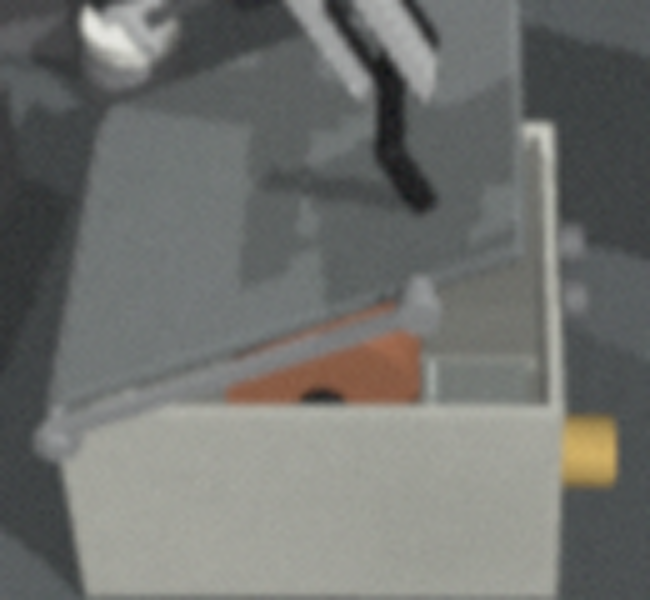

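View pics/w9.png

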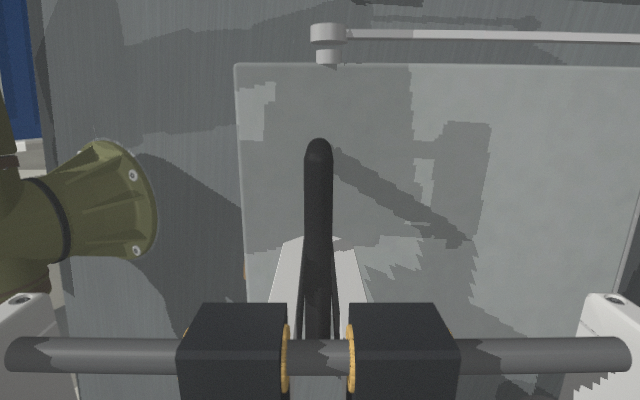

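In the side crop the pointer head at (425,308) nearly covers the stud, and the cover edge looks slightly flatter than the pointer. I'll compare the two slopes using depth.

```bash
python3 - <<'E'
from h import *
for f in ['w9','s9']:
    c=load(f); X=cloud(c).reshape(-1,3)-HG
    Q=np.c_[X@xf,X@yf,X[:,2]]
    from collections import OrderedDict
    for n,y0,y1 in [('cover',.06,.098),('ptr',.110,.122)]:
        rr=np.hypot(Q[:,0],Q[:,2]); a=np.arctan2(Q[:,2],-Q[:,0])
        m=(Q[:,1]>y0)&(Q[:,1]<y1)&(rr>.05)&(rr<.175)&(abs(a-.48)<.2)
        x,z=-Q[m,0],Q[m,2]; k=np.ones(len(x),bool)
        for _ in range(6):
            if k.sum()<10: break
            b=np.polyfit(x[k],z[k],1); r=z-np.polyval(b,x); k=abs(r-np.median(r[k]))<max(.003,2*r[k].std())
        print(f,n,m.sum(),k.sum(),'slope ang',np.arctan(b[0]),'offs',b[1]*np.cos(np.arctan(b[0])),'yrange',Q[m][k,1].min(),Q[m][k,1].max())
s=load('s9')
P=[plane(s,235+u/5,190+v/5,.102) for u,v in [(55,400),(520,250)]]; print('edge',P,np.arctan2(P[1][1]-P[0][1],P[0][0]-P[1][0]))
P=[plane(s,235+u/5,190+v/5,.116) for u,v in [(57,440),(425,308)]]; print('ptr',P,np.arctan2(P[1][1]-P[0][1],P[0][0]-P[1][0]))
s=load('side0')
P=[plane(s,235+u/5,200+v/5,.116) for u,v in [(57,388),(419,255)]]; print('ptr0',P,np.arctan2(P[1][1]-P[0][1],P[0][0]-P[1][0]))
E
```

```text
w9 cover 16102 16100 slope ang 0.4471935133680389 offs 0.011054624509712332 yrange 0.06000061212102738 0.0979984703700934
w9 ptr 2706 2185 slope ang 0.4484012904377407 offs 0.010917506553002424 yrange 0.1136756856150195 0.1184872755512136
s9 cover 535 526 slope ang 0.452195025843707 offs 0.012607703823460801 yrange 0.06004433633085565 0.09796960545511534
s9 ptr 223 196 slope ang 0.4487539384275019 offs 0.010057116459015253 yrange 0.1144277473165988 0.12188870722954237
edge [(np.float64(0.0008907093789389726), np.float64(0.01007947418786248)), (np.float64(-0.2146384609895155), np.float64(0.1103235726249745))] 0.4353455418616157
ptr [(np.float64(-0.0004880366515134625), np.float64(-0.0018760701607551944)), (np.float64(-0.17306511209721415), np.float64(0.08844580952983927))] 0.4821693206736093
ptr0 [(np.float64(-0.0006634756433491321), np.float64(-0.00042381240748790017)), (np.float64(-0.17046469218355506), np.float64(0.09038151359110802))] 0.49107851153156534
```

Depth and pixel readings disagree for the pointer (0.449 against 0.485), so I'll look at the radial profile.

```bash
python3 - <<'E'
from h import *
c=load('w9'); X=cloud(c)-HG; Q=np.stack([X@xf,X@yf,X[...,2]],-1)
for v in range(20,64,2):
  print(v,[tuple((Q[v,u]*1000).round(0).astype(int)) if np.isfinite(Q[v,u,0]) else None for u in (318,328,340,400,480,560,630)])
E
python3 - <<'E'
from h import *
c=load('w9'); cv2.imwrite('pics/w9c.png',cv2.resize(c['pixels'][10:80,280:440],None,fx=5,fy=5,interpolation=2)[:,:,::-1])
s=load('s9'); cv2.imwrite('pics/s9d.png',cv2.resize(s['pixels'][235:285,240:340],None,fx=8,fy=8,interpolation=2)[:,:,::-1])
s=load('side0'); cv2.imwrite('pics/s0d.png',cv2.resize(s['pixels'][235:285,240:340],None,fx=8,fy=8,interpolation=2)[:,:,::-1])
E
```

```text
20 [(np.int64(-292), np.int64(176), np.int64(-150)), (np.int64(-278), np.int64(175), np.int64(-149)), (np.int64(-263), np.int64(174), np.int64(-151)), (np.int64(-190), np.int64(168), np.int64(-150)), (np.int64(-108), np.int64(161), np.int64(-150)), (np.int64(-37), np.int64(157), np.int64(-152)), (np.int64(17), np.int64(153), np.int64(-150))]
22 [(np.int64(-292), np.int64(174), np.int64(-150)), (np.int64(-165), np.int64(121), np.int64(96)), (np.int64(-263), np.int64(171), np.int64(-150)), (np.int64(-191), np.int64(166), np.int64(-151)), (np.int64(-108), np.int64(160), np.int64(-151)), (np.int64(-37), np.int64(155), np.int64(-151)), (np.int64(18), np.int64(152), np.int64(-150))]
24 [(np.int64(-170), np.int64(120), np.int64(99)), (np.int64(-165), np.int64(120), np.int64(97)), (np.int64(-160), np.int64(120), np.int64(93)), (np.int64(-190), np.int64(164), np.int64(-151)), (np.int64(-107), np.int64(158), np.int64(-152)), (np.int64(-36), np.int64(153), np.int64(-151)), (np.int64(18), np.int64(150), np.int64(-150))]
26 [(np.int64(-170), np.int64(119), np.int64(98)), (np.int64(-165), np.int64
[... 5568 characters left out ...]
4(121), np.int64(-152))]
60 [(np.int64(-172), np.int64(103), np.int64(93)), (np.int64(-166), np.int64(103), np.int64(93)), (np.int64(-162), np.int64(103), np.int64(88)), (np.int64(-188), np.int64(126), np.int64(-151)), (np.int64(-103), np.int64(123), np.int64(-151)), (np.int64(-32), np.int64(121), np.int64(-150)), (np.int64(24), np.int64(120), np.int64(-151))]
62 [(np.int64(-172), np.int64(102), np.int64(94)), (np.int64(-166), np.int64(102), np.int64(95)), (np.int64(-161), np.int64(102), np.int64(89)), (np.int64(-188), np.int64(124), np.int64(-152)), (np.int64(-103), np.int64(121), np.int64(-150)), (np.int64(-31), np.int64(119), np.int64(-151)), (np.int64(24), np.int64(118), np.int64(-150))]
```

View pics/w9c.png

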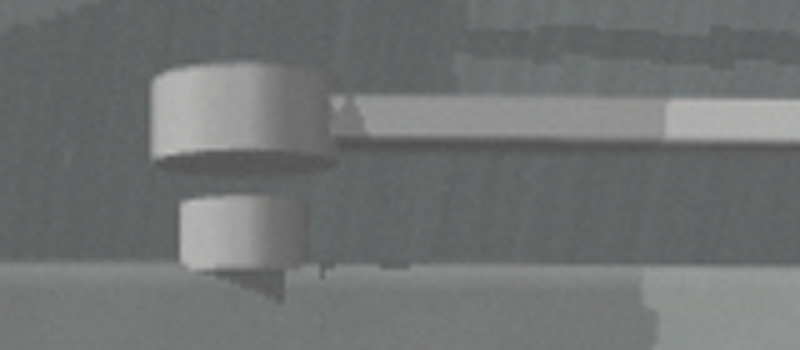

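View pics/s9d.png

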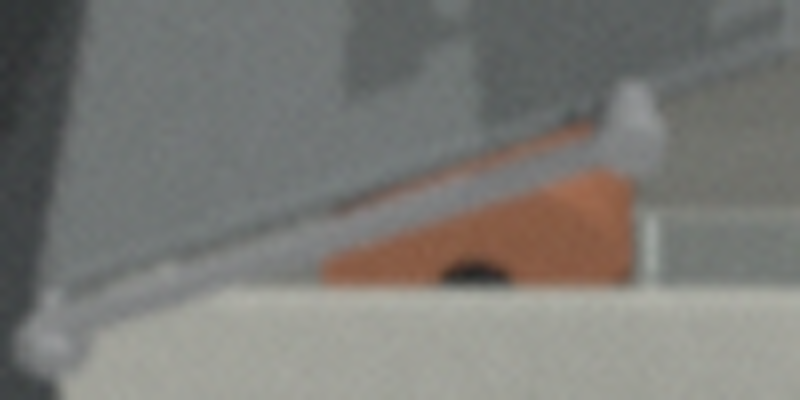

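View pics/s0d.png

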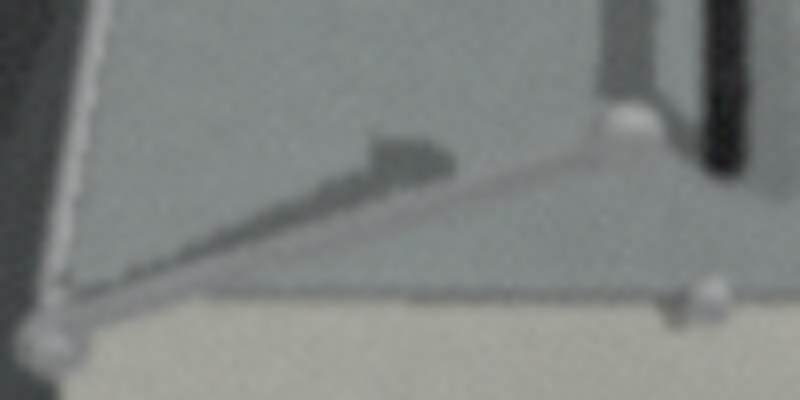

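The profile resolves it. The head and the stud both lie about 7 mm above the axis line, so the pixel bearing to the head overstates the mark by 0.037. That makes the mark about 0.449 and the cover about 0.450. In the wrist crop, the head (centre at crop column 244) and the stud (245) line up, and their depth-derived centres are both about 88–89 mm above the axis. I'll hold there and recheck.

send_rows --pt "0 0 0 0 0 0 -1" --pt "0 0 0 0 0 0 -1" --pt "0 0 0 0 0 0 -1" --pt "0 0 0 0 0 0 -1" --pt "0 0 0 0 0 0 -1" --pt "0 0 0 0 0 0 -1" --pt "0 0 0 0 0 0 -1" --pt "0 0 0 0 0 0 -1"

```text
time_s: 11.5
ee_pos: [0.574, 0.211, 0.2782]
eef_rot: [-2.684, -0.001, 1.731]
force: [-6.7, -2.2, -4.1]
grip_width: 0.0125
```

```bash
python3 - <<'E'
from h import *
status()
c=snap('wrist','w10');s=snap('side','s10');t=snap('top','t10');status();print(ctrl.get_obs()['joint_vel'].round(4))
X=cloud(c).reshape(-1,3)-HG; Q=np.c_[X@xf,X@yf,X[:,2]]
for n,y0,y1 in [('cover',.06,.098),('ptr',.114,.118)]:
    m=(Q[:,1]>y0)&(Q[:,1]<y1)&(Q[:,0]>-.14)&(Q[:,0]<-.03)&(abs(Q[:,2]+.48*Q[:,0]-.011)<.015)
    b=np.polyfit(-Q[m,0],Q[m,2],1); print(n,m.sum(),np.arctan(b[0]))
for n in ['hammer',]: pass
a,b=load('top0')['pixels'],t['pixels']; print(px(t,249,288).round(3),px(t,178,248).round(3),px(t,343,130).round(3),px(t,389,141).round(3))
E
```

```text
[0.574  0.211  0.2782] [-2.684e+00 -1.000e-03  1.731e+00] 0.01253278884736591 [-6.7 -2.2 -4.1] [-0.27  0.48  0.02] 11.5 r 0.20192561993557004 cover ang est 0.4515271211902784
[0.574  0.211  0.2782] [-2.684e+00 -1.000e-03  1.731e+00] 0.012898957623681031 [-7.8 -1.7 -4.2] [-0.32  0.42  0.02] 11.65 r 0.20192717789370668 cover ang est 0.45152393137803126
[-0.0019  0.0013  0.0002 -0.0002  0.0008  0.0027]
cover 15589 0.4459334236388881
ptr 2364 0.44201393006364886
[0.382 0.102 0.579] [0.436 0.2   0.57 ] [ 0.795 -0.054  0.06 ] [ 0.776 -0.193  0.011]
```

View pics/t10.png

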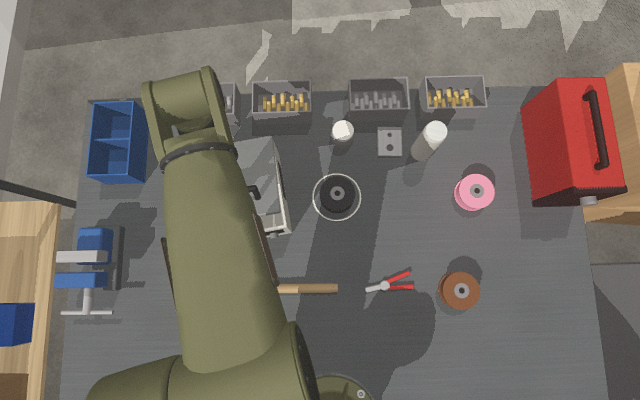

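View pics/s10.png

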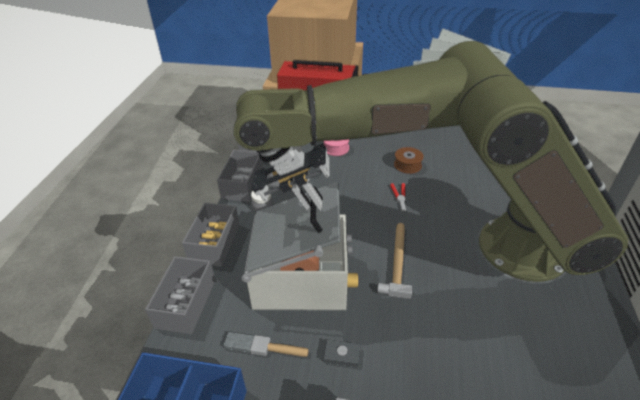

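The top view shows the spool centred in the ring at (337,195). The side view shows the cover held in line with the pointer, and none of the bystander items has visibly moved in the two views. The arm is still, so I'm handing in.

```bash
python3 -c "
from station import ctrl
print(ctrl.hand_in())"
```

```text
the job is handed in; nothing more can be done
None
```

The job is handed in; it reports no verdict. The spool lies flat in the chalk ring, and the gripper is holding the cover part open at the pointer arm.

- **Spool:** I pushed the black-flanged, copper-wire spool flat along the bench with both fingers behind it. After backing off, I measured it about 1.6 mm from the ring's centre (17 mm allowed), and the last top view still shows it centred. The cover was still shut at that point.
- **Cover:** I gripped the bar with 40 N (jaws at about 13 mm on the 14 mm bar) and lifted it along its arc. The last check put the cover at 0.446 rad and the pointer at 0.442 rad from depth, and the cover at 0.452 rad from the tool pose. That is about 0.01 rad or less apart, with 0.07 allowed, and the arm was still.
- **One disagreement:** sighting from the pivot to the pointer head gave 0.48–0.49 rad. I put the difference down to the head and stud sitting about 7 mm above the axis line, so I used the depth slopes. Even taken at face value, that reading stays within tolerance.
- **Other things:** none of the bystander items appears moved in the top and side views. The jar and coupon also measured within about 4 mm of their first positions across the bench. I did not remeasure the others, because the arm hid some of them from the top camera. The pointer arm's head read within about 1 pixel of its starting place.

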